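# Run tumbled stones into a pan by drawing and holding a spring gate

## Robot

A 6-joint arm with a two-finger parallel gripper is mounted at the origin on the work surface. World frame = base frame: x ahead of the robot, y to its left, z up, the work surface at z = 0. Lengths are in m, angles in rad, forces in N, time in s.
With the tool pointing down it reaches from about 0.25 to 0.775 m from the base axis. Payload 8.9 kg.
Tool frame: the origin (TCP) lies on the centre line of the jaws, within the pads' length; the fingertips stand 14 mm ahead of it and the grasp point (between the pads) lies 5 mm behind it (env.nose_length is the distance from the TCP to the fingertips, in m); z points along the fingers, y is the line along which they close (so a half turn about z gives the same grasp; the last joint's range is limited). The gripper opens to 85 mm and grips with 20 to 120 N. Pads are 22 mm wide; open, the fingers measure 114 mm over their backs; the gripper's body (76 mm by 85 mm) begins 54 mm behind the grasp point. The pads swing forward as they close: fully open they stand 13 mm farther back than shut.
Start: joints at [-1.438, 0.291, -0.153, 1.127, 0, 1.431], TCP at [0.141, -0.506, 0.245] pointing down, gripper open.
Joint ranges: [-2.52, 2.52], [-0.91, 1.74], [-1.3, 1.37], [-1.96, 2.02], [-1.52, 1.47], [-3.14, 3.14]. Speed limits (rad/s): [2.22, 2.22, 2.79, 3.14, 3.14, 3.14].

## Interface

Orientations are given as a unit quaternion [w, x, y, z].
In Python, from station import env gives the robot as it stands.
- The arm moves only by the tool carry_out, never from a script. Its argument "targets" is a list of rows, each a list of 7 numbers: the finger opening in mm, from 0 to 85.4, then the shift along the tool's x, y, z in units of 30 cm (1.0 is 30 cm), then the turn, a rotation vector about the tool's x, y, z in units of pi/4 rad (1.0 is pi/4 rad). In form: [[gripper, dx, dy, dz, ax, ay, az], ...]. A call has exactly 5 rows; each row shifts and turns the commanded pose from where the row before left it, along the tool's axes as they then stand; what a row does not reach is not made up. A row lasts 1/8 s, in which the tool goes at most 62.5 mm and 10.7 degrees, less where a joint would pass 70% of its speed; a pose out of reach is approached as far as the arm can. A call with a number of a shift or a turn outside -1 to 1 is refused whole. A call with a gripper value outside its range is refused whole. The fingers move at their own pace and stop on an object; "squeeze" is the grip in N (left out, the last holds). Time passes only in rows, so rows that do not move let the fingers close, or fill a call up. It gives the time, the measured TCP pose, the force, the opening and the grip force at its end, in the units of the state.
- env.get_obs(): the state, without advancing time (a new reading comes with each control period).
- env.snapshot(name): name is "scene" or "top"; returns (picture, depth): 400x640x3 uint8, red, green, blue; 400x640 float32, m along the optical axis (not along the pixel's ray), 0 where there is no reading.
- env.camera_info(name): a dict with "mtx" (3x3 intrinsics, pixels), "k1" (the pictures are not rectified: a ray, as slopes to the right and down, at radius r is drawn at 1 + k1 r^2 times it, then the intrinsics apply), "rvec" (rotation vector, rad) and "tvec" (3), from world to camera coordinates, as OpenCV has them. Camera axes: x right, y down, z forward; pixel columns grow to the right and rows downward; lengths in m; the calibration is good to about 2 mm. A picture is of the moment at which its call begins. camera_info takes no time and is no camera call.
- env.close_job(): hands the job in; it is judged then, once.
The state is a dict: "t": time; "joints": joint angles; "qd": joint speeds; "effort": joint torques, N m; "tcp_pos": TCP position; "tcp_rot": TCP orientation; "contact_force": force on the tool from outside, world axes, zero at the start; "torque": the same for the moment, N m; "finger_gap": finger opening in m; "finger_force": force on a finger pad.
Only numpy, scipy, OpenCV 4.12 (cv2) and the standard library are available. Lean on these libraries where they do the work, as an engineer would, in place of code of your own. Each camera call takes 0.05 s, during which the arm holds its last target. There are 200 camera calls.

## Task

Set the empty steel pan on the two narrow rails under the chute, straight along them with its end tucked under the chute's mouth, and let go of it. Then draw the spring-loaded gate out by its black T handle until its yellow pointer stands level with the red mark, so that all six stones run into the pan, and finish while still holding the gate there: it shuts if let go. Leave the red bottle, the glass, the stone ring and the brush where they are.

Things in the scene. Friction and masses are not known exactly. Their poses are not given: they have to be found in the camera images.
- stand: Fixed chute stand on a grey base plate (130 x 390 x 6 mm); position and yaw vary. Origin: on the table, under the centre of the pan cradle. Axes: +y along the rails and up the chute (stones run towards -y), +x across, away from the handle, z up. Gate frame at y = 86 to 114 mm: uprights at x = -66 to -54 and +34 to +46 mm, scale bar on top at z = 223 mm, pointer and clip to 230 mm.
- cradle (a point): Where the pan's origin belongs, axes as the stand's: midway between two rails 8 mm wide, 165 mm long, at x = -20 and +20 mm, tops 45 mm above the table. A back stop faces y = +81 mm, 15 mm above the rails. The seated pan reaches 16 mm under the mouth, so it cannot come straight down: bring it in low from the -y side along +y, at most 20 mm above the rails, then lower it.
- mouth (a point): Lower end of the white chute's inner floor, mid-width, 116 mm above the table (underside 112 mm), at stand x = 0, y = +64 mm. From here the chute rises at 28 degrees to y = +272 mm: a lane 32 mm wide between walls 32 mm high, outside 38 mm wide, with flared wings above the gate (78 mm wide in all). Its rim is 145 mm above the table at the mouth, 275 mm at the back.
- pan: Loose open steel pan, 66 mm (x) by 160 mm (y), 45 mm high, walls and floor 3 mm, 0.28 to 0.46 kg. Origin: centre of its underside; both ends are alike. It is best held across its 66 mm width, near mid-length.
- gate: The gate: steel blade across the chute at y = 100 mm of the stand, which slides horizontally along the stand's -x to open, with its pull rod and handle. Origin: 100 mm up the stand's y axis at table level when shut, moving with the gate; axes as the stand's. Travel 70 mm. A spring pulls it shut: 4 N when shut, 8 N at full travel, 0.4 N friction. Stones pass from about 33 mm.
- gate_handle (a point): Centre of the gate's black T handle: a level round bar 16 mm in diameter and 76 mm long along the stand's y, 214 mm above the table, at stand x = -140 mm when shut. It stands on an 8 mm thick post; the 12 mm pull rod runs 36 mm below it to the gate on the +x side. Nearest part of the frame 74 mm to +x of it. It can be pinched from above with the fingers on its -x and +x sides.
- gate_pointer (a point): Middle of the yellow pointer (6 mm wide) on top of the gate, 228 mm above the table, 155 mm to +x of the handle's centre; moves with the gate.
- mark_line (a point): The middle of the red clip (6 mm wide) on the scale bar, same height and line as the pointer; its position varies, 38 to 56 mm to the stand's -x side of the shut pointer. It stays put.
- stone0: Tumbled stone, brick red, round, 25 mm across, 20 g. Origin: its centre. Starts in the chute, in file behind the gate.
- stone1: Tumbled stone, blue, round, 25 mm across, 20 g. Origin: its centre. Starts in the chute, in file behind the gate.
- stone2: Tumbled stone, amber, round, 25 mm across, 20 g. Origin: its centre. Starts in the chute, in file behind the gate.
- stone3: Tumbled stone, pale marbled, round, 25 mm across, 20 g. Origin: its centre. Starts in the chute, in file behind the gate.
- stone4: Tumbled stone, green, round, 25 mm across, 20 g. Origin: its centre. Starts in the chute, in file behind the gate.
- stone5: Tumbled stone, dark brown, round, 25 mm across, 20 g. Origin: its centre. Starts in the chute, in file behind the gate.
- bottle: Red plastic bottle, 60 mm across, 140 mm high, origin under its centre. To be left alone.
- tumbler: Clear glass tumbler, 68 mm across the rim, 85 mm high, origin under its centre. To be left alone.
- ring: Flat pale stone ring, 66 mm outside, 32 mm inside, 9 mm thick, origin under its centre. To be left alone.
- brush: Brush with a wooden handle lying flat on the table, about 200 mm long. To be left alone.

How it is judged:
By the outcome, as a careful person would: the job done as asked, in the order asked, and still so for the second after the job is handed in, while the arm keeps its last pose, push and grip.
It also fails if it takes over 54 s, if anything falls off the work surface, if the arm or the gripper's body presses on something with over 40 N, if the wrist force passes 120 N, or if a joint passes its speed limit or range.

## Working session

There is one attempt and no reset: what is moved stays moved. The work goes in short steps, Python scripts to look and compute and a tool call to move; the robot and the scene stay as the last step left them, time stands still between calls to the robot, and variables do not carry over. Pictures are saved under pics/ and viewed, at most 10 in all, crops included, and the job is handed in when it is done.

Besides the shell and the picture viewer there is one more tool, called after "Request:" in YAML: its name, and indented under it one key for each argument. carry_out: Moves the arm, as the interface text tells. Its arguments: {"type":"object","properties":{"targets":{"type":"array","items":{"type":"array","items":{"type":"number"}}},"squeeze":{"type":"number"}},"required":["targets"]}

```bash
mkdir -p pics; cat > h.py <<'E'
import numpy as np, cv2
from station import env
def snap(n,f):
    p,d=env.snapshot(n); cv2.imwrite(f'pics/{f}.png',p[:,:,::-1]); np.save(f'pics/{f}.npy',d); return p,d
def cam(n):
    c=env.camera_info(n); R=cv2.Rodrigues(np.array(c['rvec'],float))[0]; t=np.array(c['tvec'],float).ravel()
    return np.array(c['mtx'],float),float(c['k1']),R,t
def rays(n,uv):
    K,k1,R,t=cam(n); uv=np.atleast_2d(np.array(uv,float))
    dist=np.array([k1,0,0,0,0.])
    q=cv2.undistortPoints(uv[:,None,:],K,dist)[:,0]
    return np.c_[q,np.ones(len(q))],R,t
def onz(n,uv,z):
    q,R,t=rays(n,uv); C=-R.T@t; D=q@R
    return C+D*((z-C[2])/D[:,2])[:,None]
def bydepth(n,uv,d):
    q,R,t=rays(n,uv); return (q*np.atleast_1d(d)[:,None]-t)@R
E
python3 - <<'E'
from h import *
for n in('scene','top'):
    snap(n,n+'0'); K,k,R,t=cam(n); print(n,K.round(1).tolist(),k,(-R.T@t).round(3))
print(env.get_obs())
E
```

```text
scene [[471.1, 0.0, 313.2], [0.0, 471.1, 198.2], [0.0, 0.0, 1.0]] -0.03605291686470228 [1.732 0.531 1.067]
top [[414.7, 0.0, 312.5], [0.0, 414.7, 195.2], [0.0, 0.0, 1.0]] 0.03416566584475768 [ 0.444 -0.036  1.255]
{'t': 0.1, 'joints': array([-1.43834682e+00,  2.91217495e-01, -1.54014285e-01,  1.12671008e+00,
        6.98550540e-06,  1.43150190e+00]), 'qd': array([ 0.00011795, -0.00022375,  0.00271395, -0.00118642, -0.00176853,
        0.00183212]), 'effort': array([ 1.40931606e-03, -5.37978315e+01,  3.31918824e+01,  9.27348621e-03,
       -2.17510565e-04,  1.76168520e-06]), 'tcp_pos': array([ 0.14087659, -0.50537051,  0.24480672]), 'tcp_rot': array([-5.72751240e-04,  9.90783434e-01,  1.35454270e-01,  5.45300022e-06]), 'contact_force': array([ 0.07311843,  0.04313603, -0.32241791]), 'torque': array([-0.02248695,  0.02427722, -0.02946597]), 'finger_force': 0.0, 'finger_gap': 0.08554757479399436}
```

View pics/scene0.png

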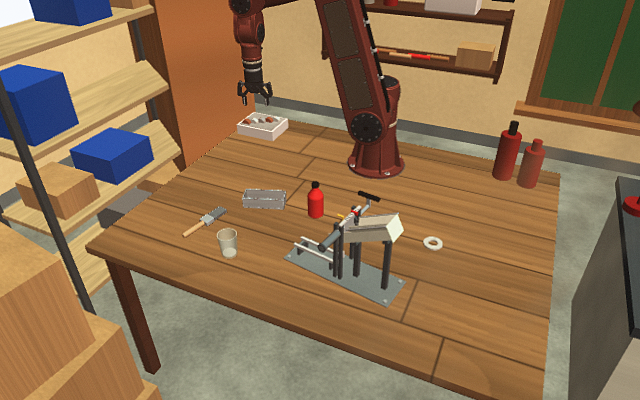

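View pics/top0.png

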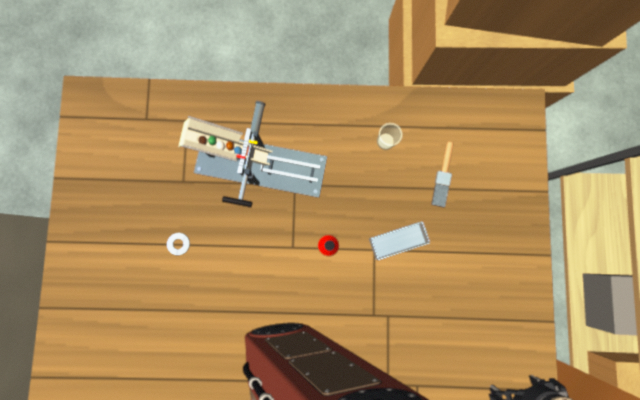

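```bash
python3 - <<'E'
from h import *
p=cv2.imread('pics/top0.png'); 
cv2.imwrite('pics/crop1.png',cv2.resize(p[95:215,180:340],None,fx=5,fy=5,interpolation=cv2.INTER_CUBIC))
d=np.load('pics/top0.npy')
hsv=cv2.cvtColor(p,cv2.COLOR_BGR2HSV)
# pan: rim via depth height
v,u=np.mgrid[200:280,350:450]; P=bydepth('top',np.c_[u.ravel(),v.ravel()],d[200:280,350:450].ravel())
print('z pct',np.percentile(P[:,2],[5,50,90,99]).round(4))
m=(P[:,2]>0.025)
r=cv2.minAreaRect((P[m][:,:2]*1000).astype(np.float32)); print('pan depth rect',r)
S=hsv[200:280,350:450]; mm=((S[...,1]<70)&(S[...,2]>110)).astype(np.uint8)
c=max(cv2.findContours(mm,0,1)[0],key=cv2.contourArea)[:,0]+[350,200]
for z in(.045,):
  print('pan col rect',cv2.minAreaRect((onz('top',c,z)[:,:2]*1000).astype(np.float32)))
def blob(mask,z,name,roi):
    M=np.zeros_like(mask);u0,v0,u1,v1=roi;M[v0:v1,u0:u1]=mask[v0:v1,u0:u1]
    n,l,s,c=cv2.connectedComponentsWithStats(M)
    for i in range(1,n):
        if s[i,4]>5: print(name,s[i].tolist(),c[i].round(1),onz('top',c[i],z).round(4).tolist())
H,Sx,V=cv2.split(hsv)
blob(((H>22)&(H<35)&(Sx>150)&(V>120)).astype(np.uint8),.229,'yellow',(220,110,290,180))
blob((((H<6)|(H>172))&(Sx>170)&(V>120)).astype(np.uint8),.229,'red',(220,110,290,180))
blob((V<60).astype(np.uint8),.222,'handle',(210,180,270,215))
m=(V<60)&(np.arange(400)[:,None]>190)&(np.arange(400)[:,None]<212)&(np.arange(640)>215)&(np.arange(640)<258)
pts=np.argwhere(m)[:,::-1]; 
print('handle',cv2.minAreaRect((onz('top',pts,.219)[:,:2]*1000).astype(np.float32)))
E
```

```text
z pct [-0.0033  0.0009  0.0054  0.0465]
pan depth rect ((443.86358642578125, -208.67507934570312), (80.79756164550781, 336.4141845703125), 13.592903137207031)
pan col rect ((464.7486267089844, -291.6065368652344), (69.59756469726562, 166.99765014648438), 18.920536041259766)
yellow [249, 140, 9, 5, 30] [253.4 141.8] [[0.6984, 0.117, 0.229]]
red [237, 155, 4, 3, 8] [238.5 156. ] [[0.6608, 0.1528, 0.229]]
handle [248, 180, 11, 4, 31] [253.5 181.3] [[0.5987, 0.1134, 0.222]]
handle [223, 198, 28, 8, 107] [237.4 201.4] [[0.5465, 0.151, 0.222]]
handle ((547.1851806640625, 153.3560791015625), (68.92295837402344, 10.738696098327637), 82.13172912597656)
```

View pics/crop1.png

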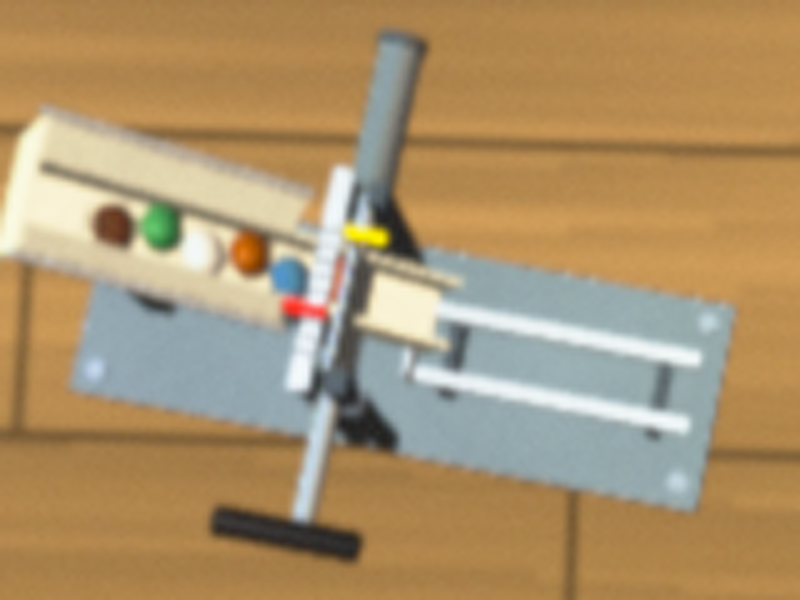

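```bash
cat >> h.py <<'E'
from scipy.spatial.transform import Rotation as Ro
def plan(wps,start=None):
    """wps: (xyz, yaw of tool x deg, nrows); prints rows dx dy dz az (interface units), from the current measured pose"""
    o=env.get_obs(); q=o['tcp_rot']; p=np.array(o['tcp_pos']); y=np.degrees(np.arctan2(*Ro.from_quat(np.r_[q[1:],q[0]]).as_matrix()[[1,0],0]))
    if start: p,y=np.array(start[0]),start[1]
    for P,Y,n in wps:
        P=np.array(P); s=(P-p)/n; dy=((Y-y+180)%360-180)/n; print('->',P.round(4),round(Y,1),'mm/row',round(np.linalg.norm(s)*1e3,1),'deg/row',round(dy,1))
        for i in range(n):
            a=np.radians(y); w=s/.3
            print([round(v,4) for v in (w[0]*np.cos(a)+w[1]*np.sin(a), w[0]*np.sin(a)-w[1]*np.cos(a), -w[2])],'az',round(-dy/45,4)); y+=dy
        p=P
E
cat > stand.py <<'E'
from h import *
def c(x,y): return ((x+.5)/5-.5+180,(y+.5)/5-.5+95)
def L(pts,z): return onz('top',[c(*p) for p in pts],z)[:,:2]
r1=L([(440,311),(700,359)],.045); r2=L([(413,372),(688,425)],.045)
pl=L([(735,308),(695,510),(72,387)],.006)
hd=L([(213,521),(360,547)],.218)
sc=L([(344,166),(297,390)],.223)
mouth=L([(440,318)],.116); ptr=L([(366,236)],.229); clip=L([(304,307)],.229)
E
python3 - <<'E'
from stand import *
def yaw(a,b): v=b-a; return np.degrees(np.arctan2(-v[0],v[1]))
print('yaws',yaw(r1[1],r1[0]),yaw(r2[1],r2[0]),yaw(pl[1],pl[2]),yaw(hd[1],hd[0]),[90-0,np.degrees(np.arctan2(*(sc[0]-sc[1])[::-1]))],np.degrees(np.arctan2(*(pl[0]-pl[1])[::-1])))
t=np.radians(-10.7); X=np.array([np.cos(t),np.sin(t)]); Y=np.array([-np.sin(t),np.cos(t)])
f=lambda P:np.c_[P@X,P@Y].round(4).tolist()
for k in('r1','r2','pl','hd','sc','mouth','ptr','clip'): print(k,f(globals()[k]))
print('tumbler',onz('top',[(390,131)],.085),'bottle',onz('top',[(328,245)],.1),'ring',onz('top',[(178,244)],.01))
E
```

```text
yaws -8.938585174909356 -9.365699911078298 -9.593913940086377 -8.4348016966062 [90, np.float64(-8.94636532605915)] -9.594427839008404
r1 [[0.6691, 0.2285], [0.6739, 0.0715]]
r2 [[0.6299, 0.2358], [0.6337, 0.0701]]
pl [[0.717, 0.058], [0.5898, 0.0556], [0.5823, 0.442]]
hd [[0.5076, 0.2895], [0.5106, 0.2145]]
sc [[0.6986, 0.2666], [0.5808, 0.263]]
mouth [[0.6519, 0.217]]
ptr [[0.6642, 0.2461]]
clip [[0.622, 0.2682]]
tumbler [[ 0.77758257 -0.25505527  0.085     ]] bottle [[ 0.44490779 -0.08302935  0.1       ]] ring [[0.43582608 0.35853338 0.01      ]]
```

```bash
cat >> stand.py <<'E'
yawd=-9.2
def frame(yd=yawd):
    t=np.radians(yd); return np.array([np.cos(t),np.sin(t)]),np.array([-np.sin(t),np.cos(t)])
E
python3 - <<'E'
from stand import *
X,Y=frame(); f=lambda P:np.c_[P@X,P@Y].round(4).tolist()
for k in('r1','r2','pl','hd','sc','mouth','ptr','clip'): print(k,f(globals()[k]))
# scene view cross-check: yellow, red, handle
p=cv2.imread('pics/scene0.png'); H,S,V=cv2.split(cv2.cvtColor(p,cv2.COLOR_BGR2HSV))
cv2.imwrite('pics/crop2.png',cv2.resize(p[180:310,230:420],None,fx=4,fy=4,interpolation=cv2.INTER_CUBIC))
E
```

```text
r1 [[0.6749, 0.2109], [0.6756, 0.0538]]
r2 [[0.6358, 0.2192], [0.6353, 0.0534]]
pl [[0.7183, 0.0392], [0.5911, 0.0401], [0.5937, 0.4266]]
hd [[0.515, 0.2761], [0.516, 0.2011]]
sc [[0.7054, 0.2482], [0.5875, 0.2477]]
mouth [[0.6574, 0.1998]]
ptr [[0.6704, 0.2286]]
clip [[0.6288, 0.2518]]
```

View pics/crop2.png

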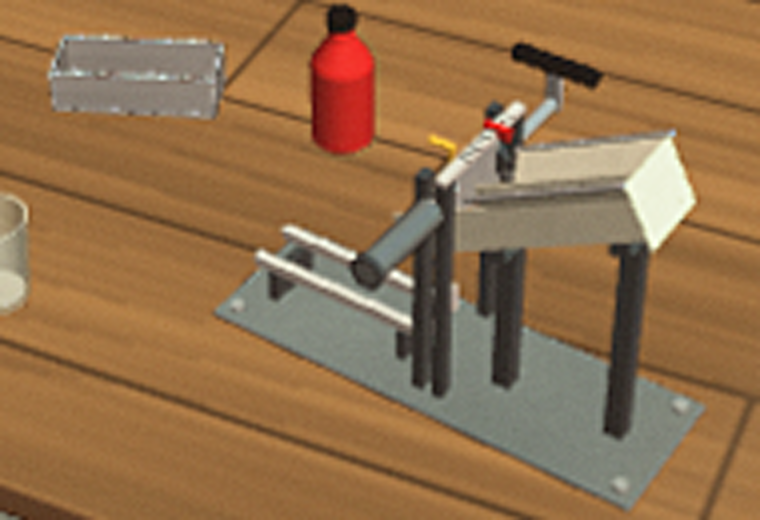

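```bash
python3 - <<'E'
from h import *
plan([((.4676,-.3021,.15),108.9,10)])
E
```

```text
-> [ 0.4676 -0.3021  0.15  ] 108.9 mm/row 39.6 deg/row 9.3
[np.float64(0.1231), np.float64(-0.036), np.float64(0.0316)] az -0.2074
[np.float64(0.1273), np.float64(-0.0156), np.float64(0.0316)] az -0.2074
[np.float64(0.1282), np.float64(0.0053), np.float64(0.0316)] az -0.2074
[np.float64(0.1256), np.float64(0.026), np.float64(0.0316)] az -0.2074
[np.float64(0.1197), np.float64(0.046), np.float64(0.0316)] az -0.2074
[np.float64(0.1107), np.float64(0.0648), np.float64(0.0316)] az -0.2074
[np.float64(0.0987), np.float64(0.0819), np.float64(0.0316)] az -0.2074
[np.float64(0.0841), np.float64(0.0968), np.float64(0.0316)] az -0.2074
[np.float64(0.0673), np.float64(0.1092), np.float64(0.0316)] az -0.2074
[np.float64(0.0487), np.float64(0.1187), np.float64(0.0316)] az -0.2074
```

Request:
carry_out:
  targets:
    - [85, 0.123, -0.036, 0.0316, 0, 0, -0.2074]
    - [85, 0.1273, -0.0156, 0.0316, 0, 0, -0.2074]
    - [85, 0.128, 0.0053, 0.0316, 0, 0, -0.2074]
    - [85, 0.1256, 0.026, 0.0316, 0, 0, -0.2074]
    - [85, 0.12, 0.046, 0.0316, 0, 0, -0.2074]
  squeeze: 40

```text
t: 0.72
tcp_pos: [0.3052, -0.4031, 0.1974]
tcp_rot: [-0.0, 0.855, 0.519, 0.0]
contact_force: [0.3, -0.4, -0.0]
finger_gap: 0.0851
finger_force: 0.0
```

Request:
carry_out:
  targets:
    - [85, 0.11, 0.065, 0.0316, 0, 0, -0.2074]
    - [85, 0.0987, 0.082, 0.0316, 0, 0, -0.2074]
    - [85, 0.084, 0.0968, 0.0316, 0, 0, -0.2074]
    - [85, 0.0673, 0.109, 0.0316, 0, 0, -0.2074]
    - [85, 0.0487, 0.1187, 0.0316, 0, 0, -0.2074]

```text
t: 1.35
tcp_pos: [0.4684, -0.3018, 0.1499]
tcp_rot: [-0.0, 0.579, 0.815, 0.0]
contact_force: [0.4, -1.1, 0.1]
finger_gap: 0.0849
finger_force: 0.0
```

```bash
python3 - <<'E'
from h import *
plan([((.4676,-.3021,.022),108.9,4)])
snap('scene','s1')
p=cv2.imread('pics/s1.png');cv2.imwrite('pics/s1c.png',cv2.resize(p[120:290,180:380],None,fx=3.5,fy=3.5))
print(env.get_obs()['joints'].round(2), env.get_obs()['t'])
E
```

```text
-> [ 0.4676 -0.3021  0.022 ] 108.9 mm/row 32.0 deg/row -0.1
[np.float64(-0.0), np.float64(-0.0007), np.float64(0.1066)] az 0.0017
[np.float64(-0.0), np.float64(-0.0007), np.float64(0.1066)] az 0.0017
[np.float64(-0.0), np.float64(-0.0007), np.float64(0.1066)] az 0.0017
[np.float64(-0.0), np.float64(-0.0007), np.float64(0.1066)] az 0.0017
[-0.7   0.42 -0.22  0.93  0.    0.53] 1.4
```

View pics/s1c.png

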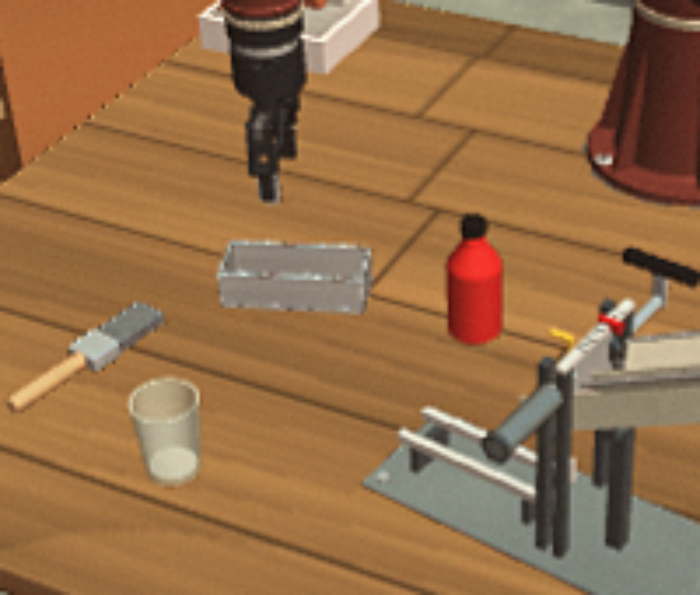

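```bash
python3 - <<'E'
from h import *
pts=[(228,243),(371,249),(362,284),(220,278)]
P=onz('scene',[(180+x/3.5,120+y/3.5) for x,y in pts],.045); print(P.round(3)); print(P.mean(0))
B=onz('scene',[(180+x/3.5,120+y/3.5) for x,y in [(221,304),(363,312)]],.0); print(B.round(3))
p,d=snap('top','t1')
E
```

```text
[[ 0.468 -0.377  0.045]
 [ 0.413 -0.225  0.045]
 [ 0.476 -0.202  0.045]
 [ 0.53  -0.348  0.045]]
[ 0.47168782 -0.28791835  0.045     ]
[[ 0.519 -0.359  0.   ]
 [ 0.468 -0.208  0.   ]]
```

```bash
python3 - <<'E'
from h import *
p=cv2.imread('pics/top0.png')
cv2.imwrite('pics/crop3.png',cv2.resize(p[210:270,360:440],None,fx=8,fy=8,interpolation=cv2.INTER_CUBIC))
E
```

```text
(no output)
```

View pics/crop3.png

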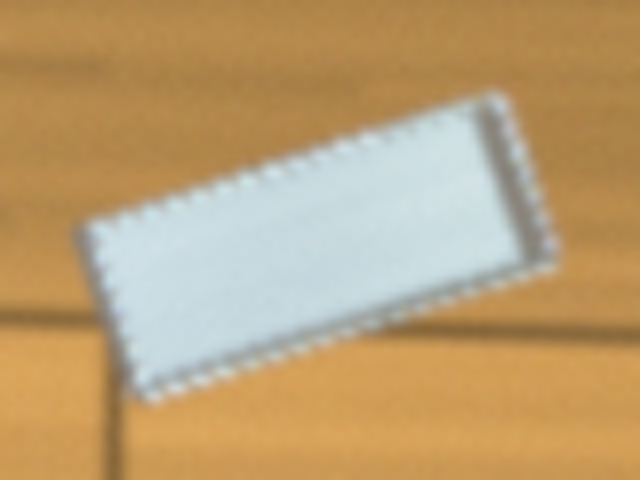

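```bash
python3 - <<'E'
from h import *
P=onz('top',[((x+.5)/8-.5+360,(y+.5)/8-.5+210) for x,y in [(90,232),(505,95),(559,264),(148,402)]],.045); print(P.round(4)); print(P.mean(0))
for a,b in((0,1),(3,2),(0,3),(1,2)): v=P[b]-P[a]; print(np.linalg.norm(v),np.degrees(np.arctan2(v[1],v[0])))
E
```

```text
[[ 0.4671 -0.209   0.045 ]
 [ 0.5212 -0.3594  0.045 ]
 [ 0.4607 -0.3785  0.045 ]
 [ 0.4068 -0.2305  0.045 ]]
[ 0.46396523 -0.29436668  0.045     ]
0.1597744720148345 -70.2021607734827
0.1574727433227454 -70.00756076002877
0.06399848727511566 -160.3620233527196
0.063511881734229 -162.44108854946165
```

Request:
carry_out:
  targets:
    - [85, 0, -0.003, 0.107, 0, 0, 0]
    - [85, 0, 0, 0.107, 0, 0, 0]
    - [85, 0, 0, 0.107, 0, 0, 0]
    - [85, 0, 0, 0.105, 0, 0, 0]
    - [85, 0, 0, 0, 0, 0, 0]

```text
t: 2.08
tcp_pos: [0.4647, -0.302, 0.0209]
tcp_rot: [-0.002, 0.582, 0.813, 0.0]
contact_force: [0.2, 0.1, 0.8]
finger_gap: 0.0853
finger_force: 0.0
```

Request:
carry_out:
  targets:
    - [50, 0, 0, 0, 0, 0, 0]
    - [50, 0, 0, 0, 0, 0, 0]
    - [50, 0, 0, 0, 0, 0, 0]
    - [50, 0, 0, 0, 0, 0, 0]
    - [50, 0, 0, 0, 0, 0, 0]
  squeeze: 50

```text
t: 2.7
tcp_pos: [0.4675, -0.3038, 0.0243]
tcp_rot: [0.001, 0.582, 0.814, -0.0]
contact_force: [-1.1, 0.6, 7.5]
finger_gap: 0.0654
finger_force: 57.5
```

```bash
cat >> h.py <<'E'
def W(x,y,yd=-9.2,O=(.6688,.0299)):
    t=np.radians(yd); return np.array([O[0]+x*np.cos(t)-y*np.sin(t), O[1]+x*np.sin(t)+y*np.cos(t)])
E
python3 - <<'E'
from h import *
o=env.get_obs(); p=o['tcp_pos']; print(p,o['finger_gap'])
plan([((p[0],p[1],.135),108.9,3),((*W(0,-.068),.135),80.8,10),((*W(0,-.068),.079),80.8,2)])
E
```

```text
[ 0.46751373 -0.30379091  0.02427747] 0.06536105388841527
-> [ 0.4675 -0.3038  0.135 ] 108.9 mm/row 36.9 deg/row 0.0
[np.float64(0.0), np.float64(0.0), np.float64(-0.123)] az -0.0001
[np.float64(0.0), np.float64(0.0), np.float64(-0.123)] az -0.0001
[np.float64(0.0), np.float64(0.0), np.float64(-0.123)] az -0.0001
-> [ 0.6579 -0.0372  0.135 ] 80.8 mm/row 32.8 deg/row -2.8
[np.float64(0.0635), np.float64(0.0888), np.float64(-0.0)] az 0.0624
[np.float64(0.0678), np.float64(0.0856), np.float64(-0.0)] az 0.0624
[np.float64(0.0719), np.float64(0.0822), np.float64(-0.0)] az 0.0624
[np.float64(0.0758), np.float64(0.0786), np.float64(-0.0)] az 0.0624
[np.float64(0.0796), np.float64(0.0747), np.float64(-0.0)] az 0.0624
[np.float64(0.0832), np.float64(0.0708), np.float64(-0.0)] az 0.0624
[np.float64(0.0865), np.float64(0.0666), np.float64(-0.0)] az 0.0624
[np.float64(0.0897), np.float64(0.0623), np.float64(-0.0)] az 0.0624
[np.float64(0.0926), np.float64(0.0578), np.float64(-0.0)] az 0.0624
[np.float64(0.0954), np.float64(0.0532), np.float64(-0.0)] az 0.0624
-> [ 0.6579 -0.0372  0.079 ] 80.8 mm/row 28.0 deg/row 0.0
[np.float64(0.0), np.float64(0.0), np.float64(0.0933)] az -0.0
[np.float64(0.0), np.float64(0.0), np.float64(0.0933)] az -0.0
```

Request:
carry_out:
  targets:
    - [50, 0, 0, -0.08, 0, 0, 0]
    - [50, 0, 0, -0.123, 0, 0, 0]
    - [50, 0, 0, -0.123, 0, 0, 0]
    - [50, 0, 0, -0.044, 0, 0, 0]
    - [50, 0.0635, 0.0888, 0, 0, 0, 0.0624]

```text
t: 3.32
tcp_pos: [0.4857, -0.2778, 0.1345]
tcp_rot: [0.001, 0.603, 0.798, -0.0]
contact_force: [1.7, -0.5, -3.9]
finger_gap: 0.0654
finger_force: 57.6
```

Request:
carry_out:
  targets:
    - [50, 0.0678, 0.0856, 0, 0, 0, 0.0624]
    - [50, 0.072, 0.0822, 0, 0, 0, 0.0624]
    - [50, 0.0758, 0.0786, 0, 0, 0, 0.0624]
    - [50, 0.0796, 0.0747, 0, 0, 0, 0.0624]
    - [50, 0.083, 0.0708, 0, 0, 0, 0.0624]

```text
t: 3.95
tcp_pos: [0.5809, -0.142, 0.1327]
tcp_rot: [-0.001, 0.695, 0.719, -0.0]
contact_force: [-0.6, -0.1, -3.4]
finger_gap: 0.0653
finger_force: 57.6
```

Request:
carry_out:
  targets:
    - [50, 0.0865, 0.0666, 0, 0, 0, 0.0624]
    - [50, 0.0897, 0.0623, 0, 0, 0, 0.0624]
    - [50, 0.0926, 0.0578, 0, 0, 0, 0.0624]
    - [50, 0.0954, 0.0532, 0, 0, 0, 0.0624]
    - [50, 0, 0, 0, 0, 0, 0]

```text
t: 4.58
tcp_pos: [0.6574, -0.0344, 0.1323]
tcp_rot: [-0.001, 0.761, 0.649, -0.0]
contact_force: [-0.3, -1.1, -3.2]
finger_gap: 0.0655
finger_force: 57.7
```

```bash
python3 - <<'E'
from h import *
plan([((*W(0,-.068),.079),80.8,3)])
p,_=snap('top','t2'); p=p[:,:,::-1]; cv2.imwrite('pics/t2c.png',cv2.resize(p[90:240,180:380],None,fx=4,fy=4,interpolation=cv2.INTER_CUBIC))
print(env.get_obs()['contact_force'],env.get_obs()['finger_gap'])
E
```

```text
-> [ 0.6579 -0.0372  0.079 ] 80.8 mm/row 17.8 deg/row -0.0
[np.float64(-0.003), np.float64(0.001), np.float64(0.0593)] az 0.0011
[np.float64(-0.003), np.float64(0.001), np.float64(0.0593)] az 0.0011
[np.float64(-0.003), np.float64(0.001), np.float64(0.0593)] az 0.0011
[-0.56771494 -0.71725553 -3.51021733] 0.0652075862717575
```

View pics/t2c.png

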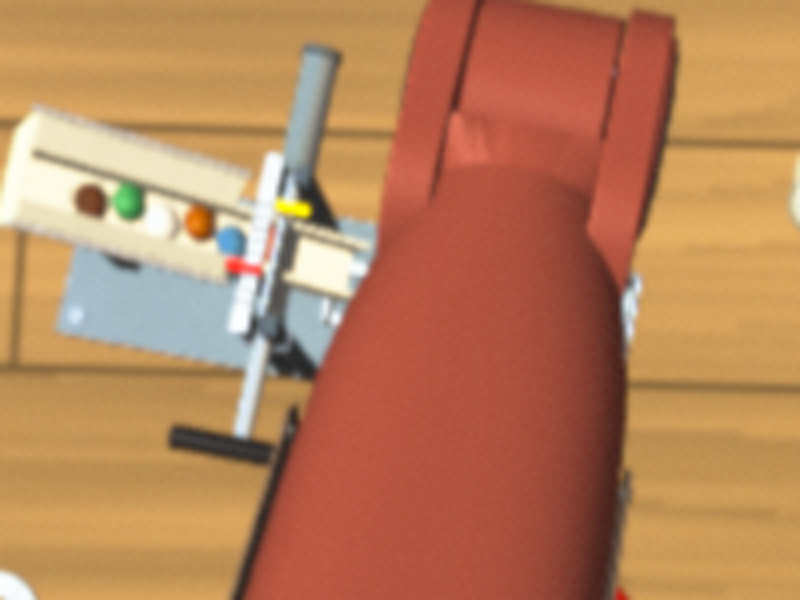

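```bash
python3 - <<'E'
from h import *
P=onz('top',[(180+x/4,90+y/4) for x,y in [(640,280),(630,335)]],.153)[:,:2]
t=np.radians(-9.2); d=P-np.array([.6688,.0299]); print(d@[np.cos(t),np.sin(t)],d@[-np.sin(t),np.cos(t)])
E
```

```text
[ 0.02712597 -0.01120998] [-0.13515335 -0.13533497]
```

Request:
carry_out:
  targets:
    - [50, 0, 0, 0.059, 0, 0, 0]
    - [50, 0, 0, 0.059, 0, 0, 0]
    - [50, 0, 0, 0.059, 0, 0, 0]
    - [50, 0, 0, 0, 0, 0, 0]
    - [50, 0, 0, 0, 0, 0, 0]

```text
t: 5.25
tcp_pos: [0.6573, -0.0366, 0.0809]
tcp_rot: [0.0, 0.761, 0.648, 0.0]
contact_force: [-0.4, 0.4, -4.2]
finger_gap: 0.0652
finger_force: 57.5
```

```bash
python3 - <<'E'
from h import *
plan([((*W(0,-.010),.079),80.8,1)])
p,_=snap('scene','s2'); p=p[:,:,::-1]; cv2.imwrite('pics/s2c.png',cv2.resize(p[150:320,260:430],None,fx=3.5,fy=3.5,interpolation=cv2.INTER_CUBIC))
E
```

```text
-> [0.6672 0.02   0.079 ] 80.8 mm/row 57.5 deg/row -0.0
[np.float64(0.1917), np.float64(0.0024), np.float64(0.0062)] az 0.0003
```

View pics/s2c.png

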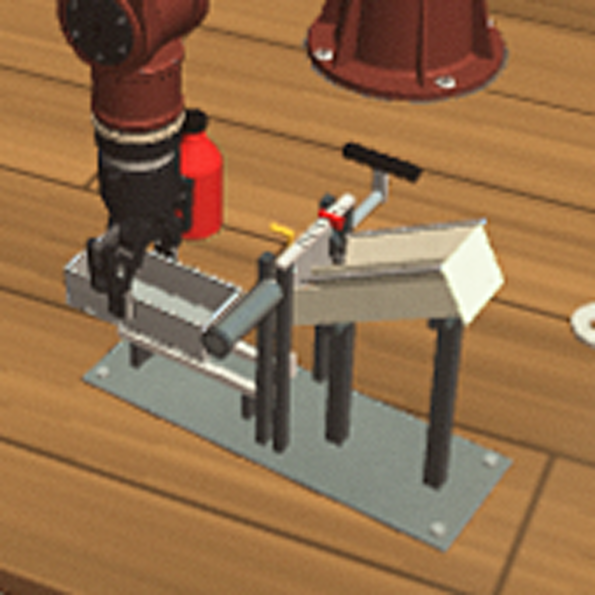

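Request:
carry_out:
  targets:
    - [50, 0.04, 0.002, 0.005, 0, 0, 0]
    - [50, 0.05, 0, 0, 0, 0, 0]
    - [50, 0.05, 0, 0, 0, 0, 0]
    - [50, 0.035, 0, 0, 0, 0, 0]
    - [50, 0, 0, 0, 0, 0, 0]

```text
t: 5.92
tcp_pos: [0.6662, 0.0165, 0.0791]
tcp_rot: [0.0, 0.761, 0.649, 0.0]
contact_force: [-0.0, -0.2, -3.4]
finger_gap: 0.0651
finger_force: 57.6
```

Request:
carry_out:
  targets:
    - [50, 0, 0, 0.012, 0, 0, 0]
    - [50, 0, 0, 0.012, 0, 0, 0]
    - [50, 0, 0, 0, 0, 0, 0]
    - [50, 0, 0, 0, 0, 0, 0]
    - [50, 0, 0, 0, 0, 0, 0]

```text
t: 6.55
tcp_pos: [0.6662, 0.0152, 0.072]
tcp_rot: [0.0, 0.761, 0.648, 0.0]
contact_force: [-0.5, 0.4, -3.7]
finger_gap: 0.0654
finger_force: 57.6
```

```bash
python3 - <<'E'
from h import *
plan([((*W(0,-.010),.0695),80.8,1)])
p,_=snap('top','t3'); p=p[:,:,::-1]; cv2.imwrite('pics/t3c.png',cv2.resize(p[110:200,230:350],None,fx=6,fy=6,interpolation=cv2.INTER_CUBIC))
E
```

```text
-> [0.6672 0.02   0.0695] 80.8 mm/row 5.6 deg/row -0.0
[np.float64(0.0166), np.float64(0.0008), np.float64(0.0085)] az 0.0003
```

View pics/t3c.png

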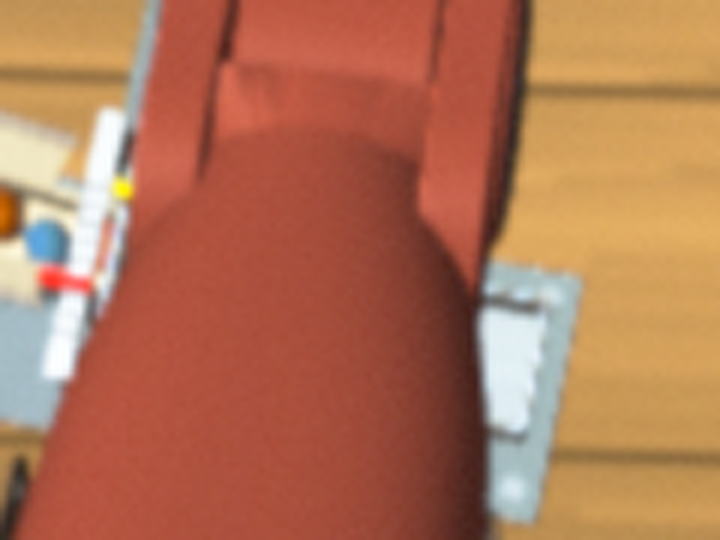

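```bash
python3 - <<'E'
from h import *
t=np.radians(-9.2)
for pts,z in (([(547,305),(524,435)],.0935),([(583,272),(533,524)],.006)):
  P=onz('top',[(230+x/6,110+y/6) for x,y in pts],z)[:,:2]
  d=P-np.array([.6688,.0299]); print(d@[np.cos(t),np.sin(t)],d@[-np.sin(t),np.cos(t)])
E
```

```text
[ 0.02753355 -0.03584749] [-0.08472579 -0.08563732]
[ 0.06589607 -0.06642103] [-0.09842301 -0.09744894]
```

Request:
carry_out:
  targets:
    - [50, 0.006, 0, 0, 0, 0, 0]
    - [50, 0.006, 0, 0, 0, 0, 0]
    - [50, 0, 0, 0, 0, 0, 0]
    - [50, 0, 0, 0, 0, 0, 0]
    - [50, 0, 0, 0, 0, 0, 0]

```text
t: 7.22
tcp_pos: [0.6666, 0.0188, 0.0719]
tcp_rot: [-0.0, 0.761, 0.648, -0.0]
contact_force: [-0.2, -0.5, -3.6]
finger_gap: 0.0653
finger_force: 57.6
```

Request:
carry_out:
  targets:
    - [50, 0.004, 0.001, 0, 0, 0, 0]
    - [50, 0, 0, 0, 0, 0, 0]
    - [50, 0, 0, 0, 0, 0, 0]
    - [50, 0, 0, 0, 0, 0, 0]
    - [50, 0, 0, 0, 0, 0, 0]

```text
t: 7.85
tcp_pos: [0.6672, 0.02, 0.0719]
tcp_rot: [0.0, 0.761, 0.648, 0.0]
contact_force: [-0.4, 0.4, -4.2]
finger_gap: 0.0653
finger_force: 57.6
```

Request:
carry_out:
  targets:
    - [50, 0.004, 0, 0, 0, 0, 0]
    - [50, 0, 0, 0, 0, 0, 0]
    - [50, 0, 0, 0, 0, 0, 0]
    - [50, 0, 0, 0, 0, 0, 0]
    - [50, 0, 0, 0, 0, 0, 0]

```text
t: 8.48
tcp_pos: [0.6673, 0.0211, 0.0719]
tcp_rot: [0.0, 0.761, 0.648, -0.0]
contact_force: [0.0, -0.6, -3.3]
finger_gap: 0.0655
finger_force: 57.6
```

Request:
carry_out:
  targets:
    - [50, 0.004, 0, 0, 0, 0, 0]
    - [50, 0, 0, 0, 0, 0, 0]
    - [50, 0, 0, 0, 0, 0, 0]
    - [50, 0, 0, 0, 0, 0, 0]
    - [50, 0, 0, 0, 0, 0, 0]

```text
t: 9.1
tcp_pos: [0.6676, 0.0223, 0.0719]
tcp_rot: [0.0, 0.761, 0.648, 0.0]
contact_force: [0.1, -0.1, -3.4]
finger_gap: 0.0651
finger_force: 57.6
```

Request:
carry_out:
  targets:
    - [50, 0.004, 0, 0, 0, 0, 0]
    - [50, 0, 0, 0, 0, 0, 0]
    - [50, 0, 0, 0, 0, 0, 0]
    - [50, 0, 0, 0, 0, 0, 0]
    - [50, 0, 0, 0, 0, 0, 0]

```text
t: 9.72
tcp_pos: [0.6677, 0.0233, 0.0719]
tcp_rot: [0.0, 0.761, 0.648, -0.0]
contact_force: [-0.4, -2.4, -3.4]
finger_gap: 0.0656
finger_force: 57.8
```

Request:
carry_out:
  targets:
    - [50, -0.003, 0, 0, 0, 0, 0]
    - [50, 0, 0, 0.008, 0, 0, 0]
    - [50, 0, 0, 0.004, 0, 0, 0]
    - [50, 0, 0, 0, 0, 0, 0]
    - [50, 0, 0, 0, 0, 0, 0]

```text
t: 10.35
tcp_pos: [0.6677, 0.0229, 0.0693]
tcp_rot: [0.0, 0.761, 0.648, 0.0]
contact_force: [-3.4, 0.4, 7.1]
finger_gap: 0.0657
finger_force: 58.7
```

Request:
carry_out:
  targets:
    - [85, 0, 0, 0, 0, 0, 0]
    - [85, 0, 0, 0, 0, 0, 0]
    - [85, 0, 0, 0, 0, 0, 0]
    - [85, 0, 0, 0, 0, 0, 0]
    - [85, 0, 0, -0.03, 0, 0, 0]

```text
t: 10.98
tcp_pos: [0.667, 0.0227, 0.0769]
tcp_rot: [-0.001, 0.761, 0.648, -0.001]
contact_force: [-0.7, -0.9, -0.3]
finger_gap: 0.0855
finger_force: 0.0
```

Request:
carry_out:
  targets:
    - [85, 0, 0, -0.1, 0, 0, 0]
    - [85, 0, 0, -0.13, 0, 0, 0]
    - [85, 0, 0, -0.13, 0, 0, 0]
    - [85, 0, 0, -0.13, 0, 0, 0]
    - [85, 0, 0, -0.13, 0, 0, 0]

```text
t: 11.6
tcp_pos: [0.6675, 0.0226, 0.2655]
tcp_rot: [0.0, 0.761, 0.648, 0.0]
contact_force: [0.5, -0.2, -0.5]
finger_gap: 0.085
finger_force: 0.0
```

```bash
python3 - <<'E'
from h import *
h=W(-.140,.100); print(h)
plan([((h[0]-.02,h[1],.30),80.8,6),((*h,.215),80.8,4)])
E
```

```text
[0.54658904 0.15099699]
-> [0.5266 0.151  0.3   ] 80.8 mm/row 32.3 deg/row -0.0
[np.float64(0.0579), np.float64(-0.0886), np.float64(-0.0192)] az 0.0001
[np.float64(0.0579), np.float64(-0.0886), np.float64(-0.0192)] az 0.0001
[np.float64(0.0579), np.float64(-0.0886), np.float64(-0.0192)] az 0.0001
[np.float64(0.0579), np.float64(-0.0886), np.float64(-0.0192)] az 0.0001
[np.float64(0.0579), np.float64(-0.0887), np.float64(-0.0192)] az 0.0001
[np.float64(0.0579), np.float64(-0.0887), np.float64(-0.0192)] az 0.0001
-> [0.5466 0.151  0.215 ] 80.8 mm/row 21.8 deg/row 0.0
[np.float64(0.0027), np.float64(0.0165), np.float64(0.0708)] az -0.0
[np.float64(0.0027), np.float64(0.0165), np.float64(0.0708)] az -0.0
[np.float64(0.0027), np.float64(0.0165), np.float64(0.0708)] az -0.0
[np.float64(0.0027), np.float64(0.0165), np.float64(0.0708)] az -0.0
```

Request:
carry_out:
  targets:
    - [85, 0.0, 0, -0.115, 0, 0, 0]
    - [85, 0.09, -0.12, 0, 0, 0, 0]
    - [85, 0.09, -0.12, 0, 0, 0, 0]
    - [85, 0.09, -0.12, 0, 0, 0, 0]
    - [85, 0.093, -0.106, 0, 0, 0, 0]

```text
t: 12.22
tcp_pos: [0.5457, 0.1533, 0.2987]
tcp_rot: [0.0, 0.761, 0.648, 0.0]
contact_force: [-0.2, 0.1, 0.9]
finger_gap: 0.085
finger_force: 0.0
```

```bash
python3 - <<'E'
from h import *
plan([((.5475,.153,.208),80.8,3)])
p,_=snap('scene','s4'); q,_=snap('top','t4'); p=p[:,:,::-1];q=q[:,:,::-1]
a=cv2.resize(p[150:290,270:410],None,fx=4,fy=4,interpolation=cv2.INTER_CUBIC)[:, :400]
b=cv2.resize(q[110:250,220:320],None,fx=4,fy=4,interpolation=cv2.INTER_CUBIC)
cv2.imwrite('pics/c4.png',np.hstack([a,b]))
E
```

```text
-> [0.5475 0.153  0.208 ] 80.8 mm/row 30.2 deg/row -0.0
[np.float64(-0.0001), np.float64(0.002), np.float64(0.1008)] az 0.0001
[np.float64(-0.0001), np.float64(0.002), np.float64(0.1008)] az 0.0001
[np.float64(-0.0001), np.float64(0.002), np.float64(0.1008)] az 0.0001
```

View pics/c4.png

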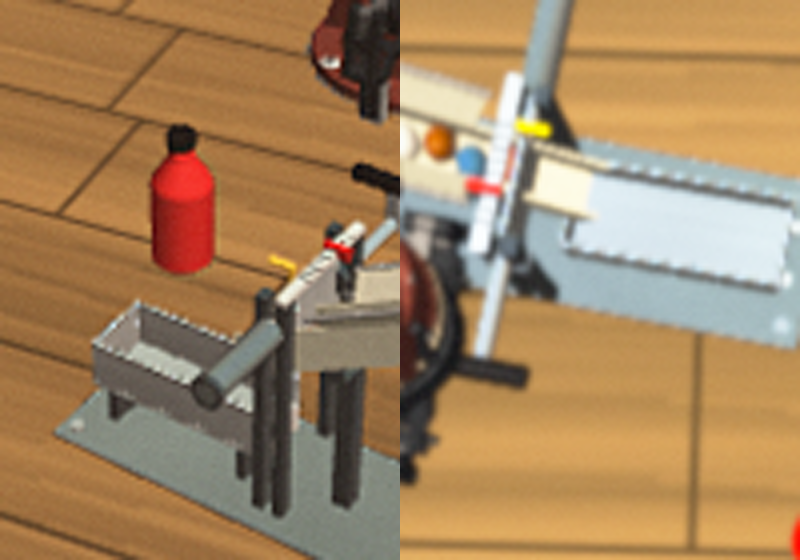

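Request:
carry_out:
  targets:
    - [85, 0, 0.004, 0.1, 0, 0, 0]
    - [85, 0, 0, 0.1, 0, 0, 0]
    - [85, 0, 0, 0.1, 0, 0, 0]
    - [85, 0, 0, 0, 0, 0, 0]
    - [85, 0, 0, 0, 0, 0, 0]

```text
t: 12.95
tcp_pos: [0.549, 0.1521, 0.2092]
tcp_rot: [0.0, 0.762, 0.648, 0.001]
contact_force: [0.2, 0.0, -0.4]
finger_gap: 0.0848
finger_force: 0.0
```

Request:
carry_out:
  targets:
    - [25, 0, 0, 0, 0, 0, 0]
    - [10, 0, 0, 0, 0, 0, 0]
    - [5, 0, 0, 0, 0, 0, 0]
    - [5, 0, 0, 0, 0, 0, 0]
    - [5, 0, 0, 0, 0, 0, 0]
  squeeze: 70

```text
t: 13.58
tcp_pos: [0.5477, 0.1524, 0.2082]
tcp_rot: [-0.0, 0.761, 0.648, -0.0]
contact_force: [-3.6, 1.3, 6.4]
finger_gap: 0.0135
finger_force: 68.1
```

Request:
carry_out:
  targets:
    - [5, 0, 0, 0, 0, 0, 0]
    - [5, 0, 0, 0, 0, 0, 0]
    - [5, 0, 0, 0, 0, 0, 0]
    - [5, 0, 0, 0, 0, 0, 0]
    - [5, 0, 0, 0, 0, 0, 0]

```text
t: 14.2
tcp_pos: [0.5477, 0.1524, 0.2082]
tcp_rot: [-0.0, 0.761, 0.648, -0.0]
contact_force: [-4.1, 0.1, 6.2]
finger_gap: 0.0138
finger_force: 68.1
```

```bash
cat > ptr.py <<'E'
from h import *
import sys
p,_=snap('top',sys.argv[1]); H,S,V=cv2.split(cv2.cvtColor(p,cv2.COLOR_RGB2HSV))
roi=np.zeros(H.shape,bool); roi[110:200,210:300]=1
t=np.radians(-9.2); O=np.array([.6688,.0299])
for n,m in(('yel',(H>22)&(H<35)&(S>140)&(V>110)&roi),('red',((H<6)|(H>172))&(S>150)&(V>110)&roi)):
    k,l,s,c=cv2.connectedComponentsWithStats(m.astype(np.uint8))
    for i in range(1,k):
        if s[i,4]>3:
            w=np.where(l==i); wt=S[w].astype(float); uv=[(w[1]*wt).sum()/wt.sum(),(w[0]*wt).sum()/wt.sum()]
            d=onz('top',uv,.230)[0,:2]-O; print(n,s[i,4],np.round(uv,1),'stand mm',(1e3*d@[np.cos(t),np.sin(t)]).round(1),(1e3*d@[-np.sin(t),np.cos(t)]).round(1))
o=env.get_obs(); print(o['t'],o['tcp_pos'].round(4),o['finger_gap'],o['contact_force'].round(1))
E
python3 ptr.py a1
```

```text
yel 31 [253.6 141.8] stand mm 15.3 90.0
red 198 [211.3 169. ] stand mm -73.1 179.5
red 37 [215.2 160.7] stand mm -50.5 174.5
red 11 [238.4 156.1] stand mm -28.1 120.1
red 8 [233.1 180.4] stand mm -90.8 120.1
red 8 [233.6 188.3] stand mm -110.1 114.7
14.25 [0.5477 0.1523 0.2082] 0.014229773684670051 [-3.  -0.4  5.6]
```

Request:
carry_out:
  targets:
    - [35, 0, 0, 0, 0, 0, 0]
    - [35, 0, 0, 0, 0, 0, 0]
    - [35, 0, 0, 0.0135, 0, 0, 0]
    - [35, 0, 0, 0, 0, 0, 0]
    - [10, 0, 0, 0, 0, 0, 0]

```text
t: 14.88
tcp_pos: [0.5481, 0.1522, 0.2037]
tcp_rot: [-0.0, 0.761, 0.648, -0.0]
contact_force: [-0.3, 0.4, -0.1]
finger_gap: 0.0179
finger_force: 0.0
```

Request:
carry_out:
  targets:
    - [5, 0, 0, 0, 0, 0, 0]
    - [5, 0, 0, 0, 0, 0, 0]
    - [5, 0, 0, 0, 0, 0, 0]
    - [5, 0, 0, 0, 0, 0, 0]
    - [5, 0, 0, 0, 0, 0, 0]

```text
t: 15.5
tcp_pos: [0.5477, 0.1523, 0.2038]
tcp_rot: [-0.0, 0.761, 0.648, -0.0]
contact_force: [-4.7, 0.5, 4.6]
finger_gap: 0.0144
finger_force: 68.2
```

Request:
carry_out:
  targets:
    - [5, 0, -0.015, 0, 0, 0, 0]
    - [5, 0, -0.035, 0, 0, 0, 0]
    - [5, 0, -0.04, 0, 0, 0, 0]
    - [5, 0, -0.03, 0, 0, 0, 0]
    - [5, 0, -0.013, 0, 0, 0, 0]

```text
t: 16.12
tcp_pos: [0.51, 0.1586, 0.2039]
tcp_rot: [0.001, 0.761, 0.648, 0.001]
contact_force: [7.5, 0.3, -4.5]
finger_gap: 0.0141
finger_force: 68.4
```

Request:
carry_out:
  targets:
    - [5, 0, 0, 0, 0, 0, 0]
    - [5, 0, 0, 0, 0, 0, 0]
    - [5, 0, 0, 0, 0, 0, 0]
    - [5, 0, 0, 0, 0, 0, 0]
    - [5, 0, 0, 0, 0, 0, 0]

```text
t: 16.75
tcp_pos: [0.5103, 0.1586, 0.2039]
tcp_rot: [0.001, 0.761, 0.648, 0.001]
contact_force: [6.1, -0.1, -3.9]
finger_gap: 0.0143
finger_force: 68.4
```

```bash
python3 ptr.py a2
```

```text
yel 19 [249.  156.1] stand mm -23.0 93.9
red 8 [238.5 156.5] stand mm -29.0 119.6
red 5 [210. 186.] stand mm -115.6 173.4
red 10 [210.6 195.7] stand mm -139.1 166.7
16.8 [0.5103 0.1586 0.2039] 0.014001252912474775 [ 6.2  0.7 -4.5]
```

```bash
cat > fine.py <<'E'
from h import *
import sys
t=np.radians(-9.2); O=np.array([.6688,.0299]); X=np.array([np.cos(t),np.sin(t)])
def proj(n,P):
    c=env.camera_info(n); return cv2.projectPoints(np.array([P],float),np.array(c['rvec'],float),np.array(c['tvec'],float),np.array(c['mtx'],float),np.array([c['k1'],0,0,0,0.]))[0].ravel()
def cen(n,p,kind,c,r=(11,8)):
    R,G,B=[p[...,i].astype(float) for i in range(3)]
    w=(R-np.maximum(G,B)) if kind=='red' else (np.minimum(R,G)-B)
    w=np.clip(w-(60 if kind=='red' else 90),0,None); u0,v0=np.round(c).astype(int)
    m=np.zeros_like(w); m[v0-r[1]:v0+r[1]+1,u0-r[0]:u0+r[0]+1]=1; w=w*m
    k,l,s,_=cv2.connectedComponentsWithStats((w>0).astype(np.uint8)); i=1+np.argmax([w[l==j].sum() for j in range(1,k)]); w=w*(l==i)
    v,u=np.mgrid[:400,:640]; return np.array([(u*w).sum(),(v*w).sum()])/w.sum(), int((w>0).sum()), s[i,:4].tolist()
px=float(sys.argv[2]); W3=lambda x,y:(*W(x,y),.229)
for n in('top','scene'):
    p=cv2.imread(f'pics/{n}0.png')[...,::-1] if sys.argv[1]=='0' else snap(n,sys.argv[1]+n)[0]
    o=[]
    for kind,g in(('yel',W3(px,.092)),('red',W3(-.0285,.118))):
        uv,a,bb=cen(n,p,kind,proj(n,g)); d=onz(n,uv,.229)[0,:2]-O; o.append(d@X*1e3); print(n,kind,uv.round(2),a,bb,np.round([d@X*1e3,1e3*d@[-X[1],X[0]]],1))
    print(' gap',round(o[0]-o[1],1))
E
python3 fine.py 0 .0153; python3 fine.py f1 -.0227
```

```text
top yel [253.08 141.73] 30 [249, 140, 9, 4] [15.3 91.6]
top red [239.87 156.18] 32 [236, 154, 10, 5] [-27.4 116.6]
 gap 42.7
scene yel [340.25 215.29] 15 [337, 214, 7, 4] [14.4 91.1]
scene red [354.28 211.71] 24 [350, 210, 9, 6] [-23.7 116.7]
 gap 38.1
top yel [249.06 156.05] 23 [245, 155, 9, 3] [-22.7  94. ]
top red [240.1  156.48] 31 [236, 155, 10, 4] [-28.  115.8]
 gap 5.3
scene yel [347.14 209.07] 13 [344, 208, 7, 3] [-23.4  92. ]
scene red [354.28 211.69] 26 [350, 209, 9, 7] [-23.8 116.6]
 gap 0.4
```

```bash
python3 - <<'E'
from h import *
import fine as _ 
E
python3 - <<'E'
import cv2,numpy as np
for f,(u,v) in(('f1scene',(343,206)),('f1top',(234,151))):
    p=cv2.imread(f'pics/{f}.png')
    for y in range(v,v+11): print(y,' '.join('%3d/%3d/%3d'%tuple(p[y,x,::-1]) for x in range(u,u+18)))
E
```

```text
206 182/131/ 74 180/128/ 78 173/121/ 70 167/117/ 68 164/115/ 66 158/110/ 61 162/112/ 63 164/111/ 62 148/106/ 64 100/ 93/ 76  70/ 77/ 80  68/ 74/ 69  96/ 78/ 62 152/110/ 69 196/170/139 237/236/216 241/246/230 222/212/187
207 187/134/ 75 204/147/ 72 208/154/ 75 196/139/ 73 183/128/ 72 179/125/ 76 174/122/ 70 170/121/ 70 112/ 82/ 57  52/ 59/ 61  71/ 76/ 72  58/ 60/ 57  80/ 68/ 57 180/158/129 240/235/214 240/243/229 239/239/224 224/216/201
208 192/138/ 69 237/184/ 61 246/200/ 64 239/187/ 67 231/175/ 73 206/150/ 78 191/135/ 80 176/126/ 79  82/ 67/ 50  23/ 26/ 27  35/ 34/ 34  85/ 80/ 72 161/162/145 216/216/198 232/232/214 229/225/207 224/215/197 176/152/138
209 178/126/ 69 191/141/ 52 211/159/ 47 239/188/ 52 252/213/ 62 246/200/ 66 234/179/ 74 205/152/ 72 134/ 69/ 47  93/ 31/ 30  92/ 92/ 82 180/191/173 234/240/220 228/231/213 192/188/172 184/171/156 164/147/130  83/ 71/ 62
210 178/125/ 75 175/123/ 71 161/112/ 60 155/109/ 48 192/142/ 51 240/190/ 57 253/213/ 59 249/190/ 56 210/ 53/ 34 218/ 43/ 42 212/142/128 242/221/201 169/129/114 207/204/187 224/223/204 166/151/134  62/ 56/ 50  62/ 58/ 57

[... 3267 characters left out ...]
/133/116 158/146/119 213/197/152
160 185/183/174 186/180/170 170/166/160 137/147/146 136/153/160 165/177/185 226/233/238 242/246/249 241/246/249 223/229/233 150/151/153 119/119/123 168/178/186 186/198/199 132/136/133 106/101/ 94 112/105/ 91 143/135/112
161 160/171/176 162/171/171 163/172/172 151/168/173 160/179/186 192/207/215 233/240/244 241/245/248 240/245/248 223/230/234 139/143/148 121/131/142 176/190/207 165/174/178 111/113/109  89/ 87/ 81  92/ 88/ 82 108/105/ 93Traceback (most recent call last):
  File "<stdin>", line 2, in <module>
  File "fine.py", line 13, in <module>
    px=float(sys.argv[2]); W3=lambda x,y:(*W(x,y),.229)
             ~~~~~~~~^^^
IndexError: list index out of range
```

```bash
python3 - <<'E'
from h import *
t=np.radians(-9.2); O=np.array([.6688,.0299])
def s(n,uv,z):
    d=onz(n,uv,z)[:,:2]-O; return (1e3*np.c_[d@[np.cos(t),np.sin(t)],d@[-np.sin(t),np.cos(t)]]).round(1).tolist()
print('clip sc',s('scene',[(351.5,210.2),(353.5,211.1),(355.5,211.8)],.230))
print('ptr sc',s('scene',[(345,208.2),(347,209),(349.5,210)],.230))
print('clip top',s('top',[(238,156.3),(241,156.6),(243.5,156.9)],.230),'ptr',s('top',[(246.5,155.8),(249,156.0),(251,156.3)],.230))
E
```

```text
clip sc [[-24.5, 106.5], [-23.9, 113.8], [-24.2, 120.6]]
ptr sc [[-22.5, 85.0], [-22.3, 92.2], [-22.1, 101.0]]
clip top [[-28.7, 120.9], [-28.1, 113.3], [-27.6, 107.0]] ptr [[-23.4, 100.2], [-22.7, 93.9], [-22.5, 88.9]]
```

Request:
carry_out:
  targets:
    - [5, 0, -0.012, 0, 0, 0, 0]
    - [5, 0, 0, 0, 0, 0, 0]
    - [5, 0, 0, 0, 0, 0, 0]
    - [5, 0, 0, 0, 0, 0, 0]
    - [5, 0, 0, 0, 0, 0, 0]

```text
t: 17.52
tcp_pos: [0.5068, 0.1591, 0.2039]
tcp_rot: [0.001, 0.762, 0.648, 0.001]
contact_force: [7.0, -0.3, -4.7]
finger_gap: 0.0139
finger_force: 68.4
```

```bash
python3 fine.py f2 -.0265; python3 - <<'E'
import cv2
from h import *
p=cv2.imread('pics/f2top.png')
for f,(u,v) in(('f2scene',(343,206)),('f2top',(234,152))):
    p=cv2.imread(f'pics/{f}.png')
    for y in range(v,v+9): print(y,' '.join('%3d/%3d/%3d'%tuple(p[y,x,::-1]) for x in range(u,u+18)))
# stones by colour in the top view: chute lane and pan
q=cv2.imread('pics/f2top.png');H,S,V=cv2.split(cv2.cvtColor(q,cv2.COLOR_BGR2HSV))
m=np.zeros(H.shape,np.uint8); m[140:185,265:325]=((S>90)|(V<90))[140:185,265:325]
m[115:160,205:240]|=((S>110))[115:160,205:240]
k,l,s,c=cv2.connectedComponentsWithStats(m)
for i in range(1,k):
    if s[i,4]>8: print(s[i,4],c[i].round(0),cv2.mean(q,(l==i).astype(np.uint8))[:3])
E
```

```text
top yel [248.84 157.52] 29 [245, 156, 9, 4] [-26.4  93.7]
top red [239.82 156.44] 30 [236, 155, 9, 4] [-28.  116.5]
 gap 1.6
scene yel [347.47 208.36] 13 [345, 207, 6, 4] [-27.1  91. ]
scene red [354.26 211.68] 25 [350, 209, 9, 7] [-23.8 116.5]
 gap -3.2
206 185/130/ 77 186/131/ 77 190/136/ 70 176/124/ 71 161/111/ 69 160/113/ 66 155/108/ 63 161/112/ 64 150/108/ 65  99/ 90/ 75  71/ 79/ 81  69/ 76/ 73  99/ 80/ 62 152/110/ 68 201/175/141 238/236/218 242/246/234 227/226/209
207 182/129/ 72 201/146/ 72 243/190/ 66 233/178/ 72 214/158/ 73 198/144/ 70 181/128/ 72 162/114/ 68 107/ 80/ 56  53/ 60/ 61  71/ 74/ 70  59/ 58/ 58  78/ 67/ 54 181/158/131 240/235/213 239/242/227 239/239/222 225/215/200
208 178/128/ 74 189/137/ 56 244/195/ 56 254/216/ 60 254/213/ 62 248/203/ 66 233/177/ 74 197/144/ 72  84/ 67/ 45  19/ 25/ 27  38/ 36/ 35  86/ 84/ 77 157/157/141 218/218/202 232/232/214 230/227/210 222/211/193 174/155/140
209 181/128/ 75 167/116/ 59 156/107/ 55 154/105/ 45 188/136/ 43 241/190/ 55 254/216/ 61 248/198/ 65 166/ 89/ 42  92/ 30/ 34  93/ 91/ 82 184/196/178 232/239/219 228/231/213 193/189/172 1
[... 2925 characters left out ...]
0/167/160 136/144/145 136/152/157 163/174/182 225/232/237 242/246/249 242/246/249 223/229/233 151/151/153 123/122/124 170/177/175 177/178/165 146/138/112 141/132/105 141/130/ 94 157/145/ 94
376 [225. 120.] (84.85904255319149, 144.24202127659575, 190.12234042553192)
580 [301. 145.] (93.62241379310345, 160.9189655172414, 211.74310344827586)
12 [238. 156.] (85.16666666666666, 103.58333333333333, 235.66666666666666)
44 [296. 162.] (39.86363636363637, 98.9090909090909, 171.79545454545456)
113 [308. 168.] (108.75221238938053, 139.81415929203538, 131.05309734513276)
26 [289. 172.] (54.88461538461539, 78.42307692307693, 122.80769230769232)
22 [324. 179.] (88.68181818181819, 141.0, 180.5909090909091)
```

Request:
carry_out:
  targets:
    - [5, 0, 0, 0, 0, 0, 0]
    - [5, 0, 0, 0, 0, 0, 0]
    - [5, 0, 0, 0, 0, 0, 0]
    - [5, 0, 0, 0, 0, 0, 0]
    - [5, 0, 0, 0, 0, 0, 0]

```text
t: 18.25
tcp_pos: [0.5068, 0.1592, 0.2039]
tcp_rot: [0.001, 0.762, 0.648, 0.001]
contact_force: [6.7, -0.8, -4.4]
finger_gap: 0.0141
finger_force: 68.4
```

Request:
carry_out:
  targets:
    - [5, 0, 0, 0, 0, 0, 0]
    - [5, 0, 0, 0, 0, 0, 0]
    - [5, 0, 0, 0, 0, 0, 0]
    - [5, 0, 0, 0, 0, 0, 0]
    - [5, 0, 0, 0, 0, 0, 0]

```text
t: 18.88
tcp_pos: [0.5068, 0.1592, 0.2039]
tcp_rot: [0.001, 0.762, 0.648, 0.001]
contact_force: [7.1, -0.3, -3.5]
finger_gap: 0.014
finger_force: 68.4
```

```bash
python3 fine.py f3 -.0265; python3 - <<'E'
from h import *
q=cv2.imread('pics/f3top.png');a=cv2.imread('pics/t4.png') 
lane=[(x,int(118+ (x-200)*.0)) for x in (0,)]
# known stone pixels in the chute at the start (from crop1): brown, green, white, amber, blue
for n,(x,y) in dict(brown=(112,226),green=(160,226),white=(205,252),amber=(249,253),blue=(290,275)).items():
    u,v=int(180+x/5),int(95+y/5); print(n,a[v,u],q[v,u])
# pan interior: non-steel patches by difference with the empty pan
d=cv2.absdiff(a,q).max(2); m=np.zeros(d.shape,np.uint8); m[145:190,262:330]=(d>35)[145:190,262:330]
k,l,s,c=cv2.connectedComponentsWithStats(m)
for i in range(1,k):
    if s[i,4]>8: print('pan',s[i].tolist(),c[i].round(0))
lab=cv2.cvtColor(q,cv2.COLOR_BGR2HSV)
for nm,lo,hi in(('red',(0,110,60),(7,255,255)),('brown/amber',(8,90,20),(24,255,255)),('green',(40,70,30),(90,255,255)),('blue',(95,100,60),(120,255,255))):
    z=cv2.inRange(lab,lo,hi)&(m*255); print(nm,int((z>0).sum()),np.argwhere(z>0).mean(0).round(0) if z.any() else '')
o=env.get_obs();print(o['t'],o['contact_force'].round(1),o['finger_gap'])
E
```

```text
top yel [248.84 157.52] 30 [245, 156, 9, 4] [-26.4  93.7]
top red [239.81 156.44] 29 [236, 155, 9, 4] [-28.  116.6]
 gap 1.6
scene yel [347.45 208.36] 13 [345, 207, 6, 4] [-27.   90.9]
scene red [354.25 211.68] 26 [350, 209, 9, 7] [-23.8 116.5]
 gap -3.2
brown [33 33 33] [224 248 252]
green [100 188  90] [225 248 252]
white [237 249 250] [222 247 252]
amber [ 13 123 226] [224 248 252]
blue [194 159  94] [215 242 249]
pan [292, 158, 9, 9, 70] [296. 162.]
pan [300, 160, 16, 19, 185] [307. 169.]
pan [284, 168, 10, 9, 66] [289. 172.]
red 4 [172. 312.]
brown/amber 105 [167. 299.]
green 44 [168. 304.]
blue 27 [163. 307.]
18.975 [ 6.2 -0.5 -4.2] 0.0141347889889127
```

```bash
python3 - <<'E'
from h import *
q=cv2.imread('pics/f3top.png');a=cv2.imread('pics/t4.png')
print('gate zone'); 
for v in range(143,156,2): print(v,[a[v,u].tolist() for u in (245,247,249)],[q[v,u].tolist() for u in (245,247,249)])
for v in range(156,182,2): print(v,' '.join('%02x%02x%02x'%tuple(q[v,u,::-1]) for u in range(282,320,2)))
H=cv2.cvtColor(q,cv2.COLOR_BGR2HSV)
# pan edges: dark/bright rows? rear corners compare
d=cv2.absdiff(a,q).max(2); print('outside-change', int((d[140:200,318:335]>35).sum()))
t=np.radians(-9.2)
m=(H[...,1]<75)&(H[...,2]>190); m2=np.zeros(m.shape,np.uint8); m2[140:190,272:325]=m[140:190,272:325]
P=np.argwhere(m2)[:,::-1]; X=onz('top',P,.09)[:,:2]-np.array([.6688,.0299]); print('pan-ish extent',np.percentile(X@[np.cos(t),np.sin(t)],[1,99]),np.percentile(X@[-np.sin(t),np.cos(t)],[1,99]))
E
```

```text
gate zone
143 [[248, 246, 241], [242, 242, 237], [163, 200, 211]] [[246, 244, 239], [239, 238, 233], [203, 206, 198]]
145 [[250, 249, 245], [206, 209, 213], [197, 208, 206]] [[249, 247, 242], [202, 207, 203], [199, 207, 205]]
147 [[238, 235, 229], [139, 154, 207], [197, 190, 199]] [[234, 230, 225], [186, 207, 216], [221, 221, 209]]
149 [[245, 243, 240], [131, 156, 223], [220, 205, 202]] [[243, 242, 237], [220, 241, 247], [232, 232, 224]]
151 [[244, 242, 240], [136, 161, 224], [202, 203, 202]] [[243, 243, 239], [219, 240, 244], [234, 228, 219]]
153 [[209, 211, 224], [162, 165, 220], [164, 156, 150]] [[227, 233, 233], [213, 232, 236], [227, 223, 209]]
155 [[178, 192, 228], [198, 207, 218], [137, 136, 130]] [[181, 227, 244], [190, 243, 247], [193, 225, 224]]
156 a9b7be 9ca6aa 899193 76797a 696a69 717270 7a8286 7b7d75 969998 a9bec7 a7b3b0 b1bfc1 b2c8ce abbcba a8b9ba a8bcbf a5bbbb a2b8b9 a5bbbc
158 d7e6eb d5e4ea cee0e5 ccdde3 c5d9de b4c4ca 95908c 875b44 6f4b3b 666561 6b6d69 737778 767c7f 86857f 9fadb2 abbec3 afbdb9 b6ccd1 b4c9ca
160 d8e6ed d9e7ed d6e6eb d6e5eb d4e4ea c7cdd1 d1855f d16c18 
[... 830 characters left out ...]
fead7 8da179 53855e 6f8673 cf7f57 e07d47 dd7642 b36a53 a0a5a1 a2b6b8
174 c7d5dc b8c6ce 876854 88675a 775244 7a7879 cfdde2 f6f9f3 f9fcfa f8f8ed e1d7bc bfd1d7 d0e1e6 cec2c1 cb7e66 c96b48 b19594 9ba6aa a0b4b7
176 787f80 798183 8c8a88 b3c0cb 999c9a adb4b6 cce0e6 ecebdf f4f2e3 f6f4e6 d2c2ac cedde2 dbe8ee dae7ed d4dde2 bdc0c6 c5d3d8 abbdc0 9fb5b7
178 91a1a4 89979b 818d90 7f898b 6b6e6b 737676 7d8587 8a8982 b1b4b2 c0c6c3 a8a7a0 cbdde5 d7e7ec dce8eb dce9ee dce9ee cedde5 d6e1e2 aac0c3
180 9fb6bb a0b5bc a3babe a1b7bb 9bafb2 97aaae 8d9ea1 899697 798383 6f7574 6a6e6d 7f898d 868889 9fa2a1 bbcdd8 b8c4c6 cfd9dd e9f0f1 b0c4c7
outside-change 0
pan-ish extent [-0.05196272  0.04552581] [-0.08764341  0.05537071]
```

```bash
python3 -c "
from station import env
print(env.close_job())"
```

```text
the job is handed in; nothing more can be done
None
```

I handed the job in with the pan released on the rails under the mouth, all six stones in it, and the arm holding the gate open. The pointer is level with the red mark to within a few mm: the top camera puts it about 1.6 mm short, the scene camera about 3 mm past. No verdict came back.

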